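Pin the swing arm of the mug stand

ROBOT

A 6-joint arm with a two-finger parallel gripper is mounted at the origin on a cart in front of the work surface, level with it; the furniture and walls round the work are solid. World frame = base frame: x ahead of the robot, y to its left, z up, the work surface at z = 0. Lengths are in mm, angles in degrees, forces in N, time in s.
With the tool pointing down it reaches from about 325 to 775 mm from the base axis. Payload 5.5 kg.
Tool frame: the origin (TCP) lies on the centre line of the jaws, within the pads' length; the fingertips stand 17 mm ahead of it and the grasp point (between the pads) lies 2 mm behind it; z points along the fingers, y is the direction in which the jaws open and shut (so a half turn about z gives the same grasp; the last joint's range is limited). The gripper opens to 88 mm and grips with 3 to 60 N. Pads are 20 mm wide; open, the fingers measure 115 mm over their backs; the gripper's body (75 mm by 178 mm) begins 61 mm behind the grasp point.
Start: joints at [-77.676, 5.22, 70.514, -0, 104.267, -3.249], TCP at [161.079, -577.988, 239.631] pointing down, gripper open.
Joint ranges: [-164.24, 164.24], [-49.07, 125.15], [9.68, 141.18], [-86.29, 266.29], [3.28, 154.24], [-151.56, 151.56]. Speed limits (degrees/s): [147.25, 147.25, 172.46, 180, 180, 180].

INTERFACE

Orientations are given as a 3x3 rotation matrix whose columns are the frame's x, y, z axes.
In Python, from rig import observe, camera, camera_params, sign_off gives the robot as it stands.
- The arm moves only by the tool drive_tool, never from a script. Its argument "motion" is a list of rows, each a list of 7 numbers: the closure, from 0 (fully open) to 1 (shut), then the shift along the world's x, y, z in mm, then the turn, a rotation vector about the world's x, y, z in units of 6 degrees (1.0 is 6 degrees). A call has exactly 8 rows; each row is the pose to reach, as a shift and turn from the pose commanded when the call began; what a row does not reach only later rows make up. A row lasts 1/8 s, in which the tool goes at most 62.5 mm and 10.7 degrees, less where a joint would pass 70% of its speed; a pose out of reach is approached as far as the arm can. A call with a gripper value outside its range is refused whole. The fingers move at their own pace and stop on an object; the grip force is fixed at half the most. Time passes only in rows, so rows that repeat a pose let the fingers close, or fill a call up. It gives the time, the measured TCP pose, the force and the opening at its end, in the units of the state.
- observe(): the state, without advancing time (a new reading comes with each control period).
- camera(name): name is "scene" or "side" or "wrist"; returns (picture, depth): 384x512x3 uint8, red, green, blue; 384x512 float32, mm along the optical axis (not along the pixel's ray), 0 where there is no reading.
- camera_params(name): a dict with "intrinsics" (3x3 intrinsics, pixels), "world_from_camera" (4x4, takes a point from camera to world coordinates). Camera axes: x right, y down, z forward; pixel columns grow to the right and rows downward; lengths in mm; the calibration is good to about 2 mm. A picture is of the moment at which its call begins: read the wrist's pose just before it. camera_params takes no time and is no camera call; for the wrist camera it gives the pose at the moment of the call.
- sign_off(): hands the job in, once; it reports no verdict.
The state is a dict: "time": time; "q": joint angles; "joint_vel": joint speeds; "tau": joint torques, N m; "tcp_pos": TCP position; "tool_rot": TCP orientation; "wrist_force": force on the tool from outside, world axes, zero at the start; "wrist_torque": the same for the moment, N m; "grip_width": opening from 0.0 (shut) to 1.0 (fully open).
Only numpy, scipy, OpenCV 4.12 (cv2) and the standard library are available. Lean on these libraries where they do the work, as an engineer would, in place of code of your own. Each camera call takes 0.05 s, during which the arm holds its last target.

TASK

The swing arm of the steel mug stand is already in its fork with the holes lined up, but its hinge pin is out. Take the longer of the two wooden-knobbed pins from the wooden pin block and push it straight down through the fork and the arm's eye until its flange sits fully home on top of the fork, then let go. Leave the shorter pin standing in the block.

Things in the scene. Friction and masses are not known exactly. Their poses are not given: they have to be found in the camera images.
- long_pin: Pin to use: steel shaft 14 mm wide, 70 mm long, its last 10 mm tapered to 6 mm; steel flange 40 mm wide, 5 mm thick; wooden knob 28 mm wide, 5 to 44 mm above the flange's underside. 0.1 kg. Origin: centre of the flange's underside, z up the knob. Starts upright in a well 16 mm wide, 26 mm deep of a fixed wooden block 60 x 170 x 38 mm, flange 82 mm above the worktop. Lift 30 mm to free it.
- short_pin: The wrong pin, which stays: same flange, knob and origin as the long pin, but a shaft only 30 mm long. It stands in the block's other well, 110 mm from the long pin, its flange 42 mm and its knob's top 86 mm above the worktop.
- fork_top (a point): Centre of the hole's mouth on the fork's upper lug (50 mm wide, flat), 85 mm above the worktop; z up. Upright hole 22 mm wide, flared to 28 mm at the mouth, through upper lug, arm's eye and lower lug, 40 mm in all. Leaf springs in the eye grip the shaft: it must be pushed down (a few N, under 10) and does not spring back. Home, the pin's flange lies on the lug, its origin at this point.
- stand: Fixed mug stand. Origin on the worktop under fork_top. Dark disc foot 140 mm wide, 10 mm thick; post 47 to 69 mm off the hole towards -x, no higher than the fork. The arm points to +x, up to 15 degrees either side, 164 mm long, 71 mm high; its two upturned mug pegs, 95 mm or more from the hole, reach 98 mm above the worktop. Wall cupboards begin 0.54 m up at x = 0.57 m.

How it is judged:
By the outcome, as a careful person would: the job done as asked, in the order asked, and still so for the second after the job is handed in, with the robot touching nothing.
It also fails if it takes over 45 s, if anything falls off the work surface, if the arm or the gripper's body presses on something with over 40 N, if the wrist force passes 120 N, or if a joint passes its speed limit or range.

## Working session

There is one attempt and no reset: what is moved stays moved. The work goes in short steps, Python scripts to look and compute and a tool call to move; the robot and the scene stay as the last step left them, time stands still between calls to the robot, and variables do not carry over. Pictures are saved under pics/ and viewed, and the job is handed in when it is done.

Besides the shell and the picture viewer there is one more tool, called as name([rows], argument=value, ...), one row to a line, values as JSON. drive_tool: Moves the arm, as the interface text tells. Its arguments: {"type":"object","properties":{"motion":{"type":"array"}},"required":["motion"]}

```bash
mkdir -p pics
cat > h.py <<'E'
import numpy as np, cv2
from rig import observe, camera, camera_params, sign_off
def snap(n,f):
    P=camera_params(n); im,d=camera(n); cv2.imwrite(f'pics/{f}.png',im[:,:,::-1]); np.savez(f'pics/{f}.npz',im=im,d=d,K=P['intrinsics'],T=P['world_from_camera']); return im,d,np.array(P['intrinsics']),np.array(P['world_from_camera'])
def load(f):
    z=np.load(f'pics/{f}.npz'); return z['im'],z['d'],z['K'],z['T']
def ray(K,T,u,v,z):
    r=T[:3,:3]@np.linalg.inv(K)@[u,v,1]; c=T[:3,3]; return c+r*(z-c[2])/r[2]
def cloud(d,K,T):
    v,u=np.indices(d.shape); p=np.stack([(u-K[0,2])/K[0,0]*d,(v-K[1,2])/K[1,1]*d,d],-1); return p@T[:3,:3].T+T[:3,3]
E
python3 - <<'E'
from h import *
o=observe(); print({k:np.round(v,2) for k,v in o.items()})
for n in ['scene','side','wrist']:
    im,d,K,T=snap(n,n+'0'); print(n,K.round(1).tolist(),T.round(2).tolist())
E
```

```text
{'time': np.float64(0.0), 'q': array([-77.68,   5.26,  70.58,  -0.  , 104.27,  -3.25]), 'joint_vel': array([ 0.07, -0.14, -0.08, -0.12,  0.01, -0.  ]), 'tau': array([-0.000e+00, -4.465e+01, -4.064e+01,  7.000e-02,  3.000e-02,
       -0.000e+00]), 'tcp_pos': array([ 161.02, -577.7 ,  238.51]), 'tool_rot': array([[ 0.96,  0.27, -0.  ],
       [ 0.27, -0.96,  0.  ],
       [ 0.  , -0.  , -1.  ]]), 'wrist_force': array([ 0.65, -0.15,  0.19]), 'wrist_torque': array([ 0.03, -0.02,  0.04]), 'grip_width': np.float64(1.0)}
scene [[480.9, 0.0, 245.6], [0.0, 480.9, 190.6], [0.0, 0.0, 1.0]] [[-0.71, -0.53, 0.47, -49.0], [-0.71, 0.53, -0.47, 499.51], [0.0, -0.66, -0.75, 858.3], [0.0, 0.0, 0.0, 1.0]]
side [[365.9, 0.0, 253.4], [0.0, 365.9, 198.0], [0.0, 0.0, 1.0]] [[-0.85, -0.21, 0.47, -46.19], [-0.52, 0.4, -0.76, 796.42], [-0.03, -0.89, -0.45, 535.23], [0.0, 0.0, 0.0, 1.0]]
wrist [[288.2, 0.0, 252.5], [0.0, 288.2, 191.6], [0.0, 0.0, 1.0]] [[0.27, -0.93, -0.26, 231.26], [-0.96, -0.26, -0.07, -559.3], [-0.0, 0.26, -0.96, 384.12], [0.0, 0.0, 0.0, 1.0]]
```

```bash
ls .
```

```text
h.py
pics
```

View pics/scene0.png

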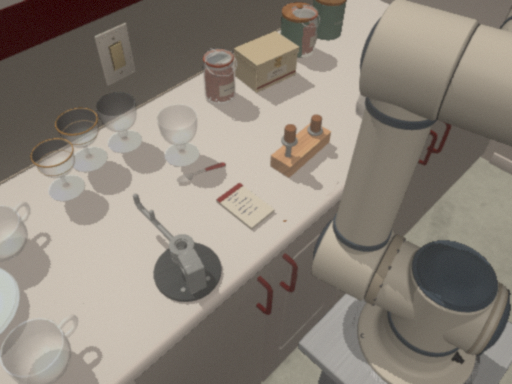

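View pics/side0.png

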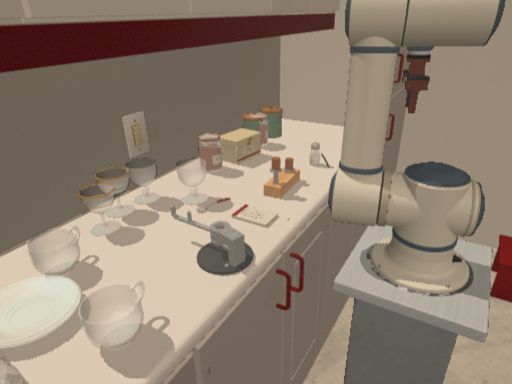

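View pics/wrist0.png

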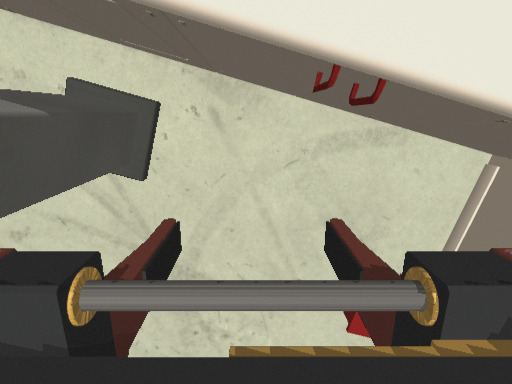

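The scene and side views show the block near scene (302,148), with the pin at (290,135) standing taller. The stand's fork is near scene (185,248), with the arm pointing up-left. I'll crop both for detail.

Run:
```python
from h import *
im,d,K,T=load('scene0')
a=cv2.resize(im[100:185,255:345],None,fx=6,fy=6,interpolation=cv2.INTER_CUBIC)
b=cv2.resize(im[185:305,125:235],None,fx=4.25,fy=4.25,interpolation=cv2.INTER_CUBIC)
cv2.imwrite('pics/ca.png',a[:,:,::-1]);cv2.imwrite('pics/cb.png',b[:,:,::-1])
im2,*_=load('side0')
c=cv2.resize(im2[145:275,160:320],None,fx=4.6,fy=4.6,interpolation=cv2.INTER_CUBIC)
cv2.imwrite('pics/cc.png',c[:,:,::-1])
for n in['scene0','side0']:
    im,d,K,T=load(n);p=cloud(d,K,T)
    for (x0,x1,y0,y1,nm) in [(300,560,-300,100,'block'),(300,700,100,450,'stand')]:
        m=(p[...,0]>x0)&(p[...,0]<x1)&(p[...,1]>y0)&(p[...,1]<y1)&(p[...,2]>15)&(p[...,2]<140)&(d>0)
        print(n,nm,m.sum(),p[m].min(0).round(),p[m].max(0).round(),p[m].mean(0).round())
```

```text
scene0 block 1770 [ 438. -299.   15.] [509.  37. 129.] [ 466. -203.   52.]
scene0 stand 2353 [351. 180.  15.] [700. 450.  99.] [481. 275.  69.]
side0 block 801 [ 438. -299.   15.] [ 509. -134.  127.] [ 465. -199.   52.]
side0 stand 1767 [350. 181.  15.] [699. 450.  99.] [479. 279.  65.]
```

View pics/ca.png

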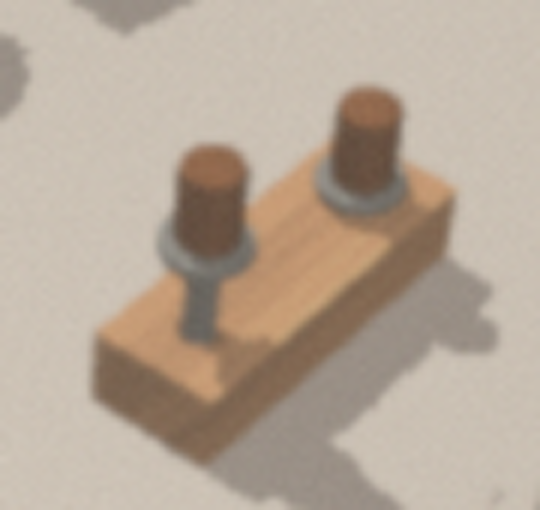

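View pics/cb.png

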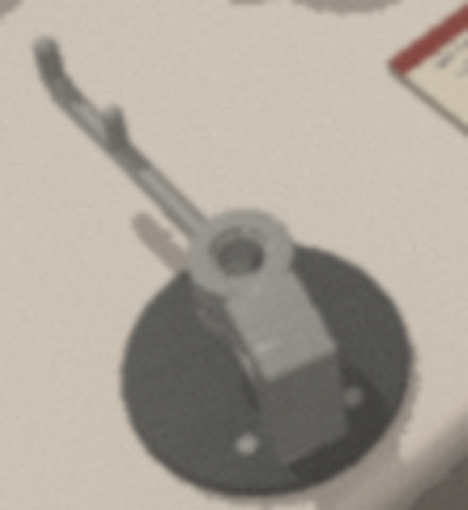

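View pics/cc.png

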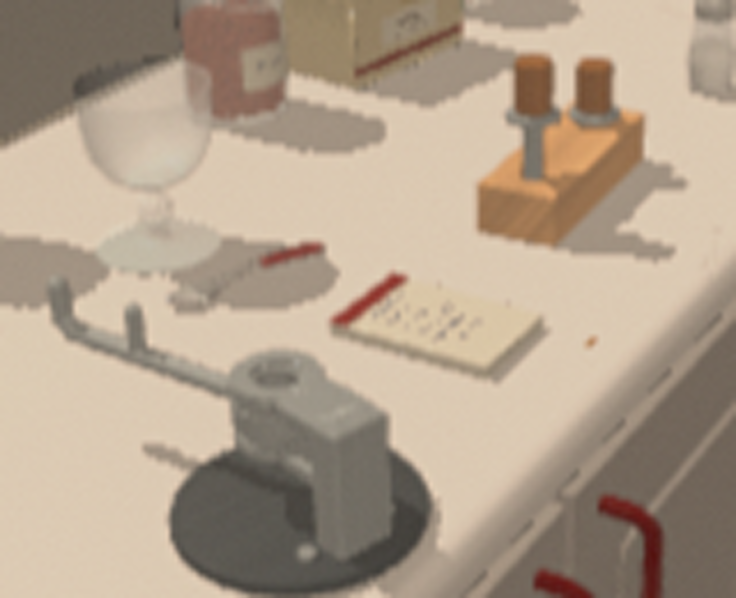

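The crops show the long pin (shaft visible) with its knob top near scene (290,127), and the short pin's at (317,118). The fork hole is near scene (181,245).

Run:
```python
from h import *
for n in['scene0','side0']:
    im,d,K,T=load(n);p=cloud(d,K,T)
    hsv=cv2.cvtColor(im,cv2.COLOR_RGB2HSV)
    X,Y,Z=p[...,0],p[...,1],p[...,2]
    def rep(nm,m):
        q=p[m]; e=cv2.minAreaRect(q[:,:2].astype(np.float32)); print(n,nm,m.sum(),q.min(0).round(1),q.max(0).round(1),q.mean(0).round(1),'rect',np.round(e[0],1),np.round(e[1],1),round(e[2],1))
    blk=(X>420)&(X<520)&(Y>-320)&(Y<-120)
    rep('longtop',blk&(Z>121)&(Z<131)&(Y>-200))
    rep('longtop',blk&(Z>121)&(Z<131))
    rep('shorttop',blk&(Z>82)&(Z<90)&(Y<-220))
    rep('blocktop',blk&(Z>34)&(Z<41))
    rep('block',blk&(Z>12)&(Z<41))
    st=(X>340)&(X<560)&(Y>150)&(Y<400)
    rep('lugtop',st&(Z>82)&(Z<88)&(im[...,2]>0))
    rep('pegs',st&(Z>88)&(Z<105))
    rep('foot',st&(Z>6)&(Z<13)&(hsv[...,2]<110))
```

```text
scene0 longtop 87 [ 455.6 -181.9  121. ] [ 483.9 -153.   129.1] [ 468.5 -165.7  125.9] rect [ 468.6 -167.1] [25.3 28.6] 42.9
scene0 longtop 87 [ 455.6 -181.9  121. ] [ 483.9 -153.   129.1] [ 468.5 -165.7  125.9] rect [ 468.6 -167.1] [25.3 28.6] 42.9
scene0 shorttop 68 [ 463.1 -291.1   82.2] [ 488.9 -261.3   89.9] [ 476.2 -275.4   85.6] rect [ 477.8 -276.1] [27. 26.] 69.1
scene0 blocktop 832 [ 439.4 -311.7   34. ] [ 508.8 -135.1   41. ] [ 468.  -209.1   38.3] rect [ 474.1 -222.6] [ 63.2 175.3] 3.9
scene0 block 1203 [ 437.9 -311.7   12. ] [ 508.8 -133.5   41. ] [ 463.4 -204.    33.8] rect [ 474.2 -222.6] [ 63.3 175.5] 3.7
scene0 lugtop 709 [350.7 179.8  82. ] [521.3 239.6  87.9] [398.4 211.5  85. ] rect [434.5 201. ] [ 48.9 167. ] 75.2
scene0 pegs 41 [359.5 185.9  88. ] [523.6 230.4  97.8] [467.6 204.2  91.8] rect [440.5 201.7] [ 36.1 165.6] 78.6
scene0 foot 1733 [340.9 150.1   6.1] [478.4 275.9  13. ] [401.5 220.2  10.1] rect [409.7 213. ] [125.9 137.5] 89.9
side0 longtop 30 [ 455.5 -182.7  121.9] [ 479.8 -153.6  127.3] [ 468.1 -165.4  125.5] rect [ 468.8 -166.2] [23.1 24.5] 42.3
side0 longtop 30 [ 455.5 -182.7  121.9] [ 479.8 -153.6  127.3] [ 468.1 -165.4  125.5] rect [ 468.8 -166.2] [23.1 24.5] 42.3
side0 shorttop 26 [ 463.9 -288.4   82.4] [ 490.  -262.8   87.5] [ 475.3 -274.2   85.3] rect [ 476.6 -275.3] [24.1 24.5] 24.2
side0 blocktop 310 [ 438.4 -310.1   34. ] [ 508.7 -136.3   40.9] [ 466.7 -205.1   38.6] rect [ 473.7 -222.5] [ 63.1 173.2] 3.4
side0 block 526 [ 437.6 -310.1   12.1] [ 508.7 -134.3   40.9] [ 462.2 -195.6   32.1] rect [ 473.3 -222. ] [ 63.2 174.5] 3.1
side0 lugtop 339 [351.3 181.3  82.1] [525.3 237.8  87.6] [399.7 211.9  85.1] rect [436.8 199.7] [ 48.  170.5] 75.1
side0 pegs 17 [516.1 193.7  88.5] [524.6 204.2  97.4] [520.2 200.   93.4] rect [521.2 199.4] [8.2 9.2] 63.7
side0 foot 968 [340.1 151.6   6. ] [476.4 277.4  12.8] [407.  229.1  10.3] rect [403.2 219.7] [135.  112.2] 22.0
```

Run:
```python
from h import *
print('guess',ray(*load('scene0')[2:],181.3,244.6,85).round(1))
for n in['scene0','side0']:
    im,d,K,T=load(n);p=cloud(d,K,T)
    # rectified top view of plane z=85 around guess
    s=5
    xs=np.arange(330,480,1/s); ys=np.arange(150,270,1/s)
    gx,gy=np.meshgrid(xs,ys,indexing='ij')
    q=np.stack([gx,gy,np.full_like(gx,85)],-1); c=(q-T[:3,3])@T[:3,:3]
    u=(c[...,0]/c[...,2]*K[0,0]+K[0,2]).astype(np.float32); v=(c[...,1]/c[...,2]*K[1,1]+K[1,2]).astype(np.float32)
    r=cv2.remap(im,u,v,cv2.INTER_CUBIC)
    cv2.imwrite(f'pics/top_{n}.png',r[:,:,::-1])
    # upper surfaces around path
    m=(d>0)&(p[...,2]>105)&(p[...,2]<500)&(p[...,0]>300)&(p[...,0]<900)&(p[...,1]>-700)&(p[...,1]<450)
    k,lab,st,ce=cv2.connectedComponentsWithStats(m.astype(np.uint8))
    for i in range(1,k):
        if st[i,4]>30:
            Q=p[lab==i]; print(n,st[i,:4],Q.min(0).round(),Q.max(0).round())
```

```text
guess [420.2 204.4  85. ]
scene0 [  0   0 142  61] [621.  75. 460.] [629. 324. 500.]
scene0 [281   0  57  28] [ 737. -699.  105.] [ 851. -521.  150.]
scene0 [203  48  34  28] [ 742. -282.  105.] [ 833. -193.  144.]
scene0 [ 30  92 106  79] [745.  19. 105.] [886. 305. 131.]
scene0 [157 104  40  33] [636. -56. 105.] [735.  40. 127.]
scene0 [284 124  13  15] [ 456. -182.  105.] [ 484. -152.  129.]
side0 [ 14  22 291  48] [ 619. -696.  461.] [628. 450. 500.]
side0 [243 108  35  17] [ 737. -699.  105.] [ 847. -523.  150.]
side0 [198 132  23  15] [ 748. -280.  105.] [ 833. -193.  144.]
side0 [ 78 157  79  46] [744.  17. 105.] [888. 305. 129.]
side0 [176 157  30  18] [637. -58. 105.] [733.  40. 126.]
side0 [272 156   8  10] [ 455. -183.  105.] [ 480. -152.  127.]
```

View pics/top_scene0.png

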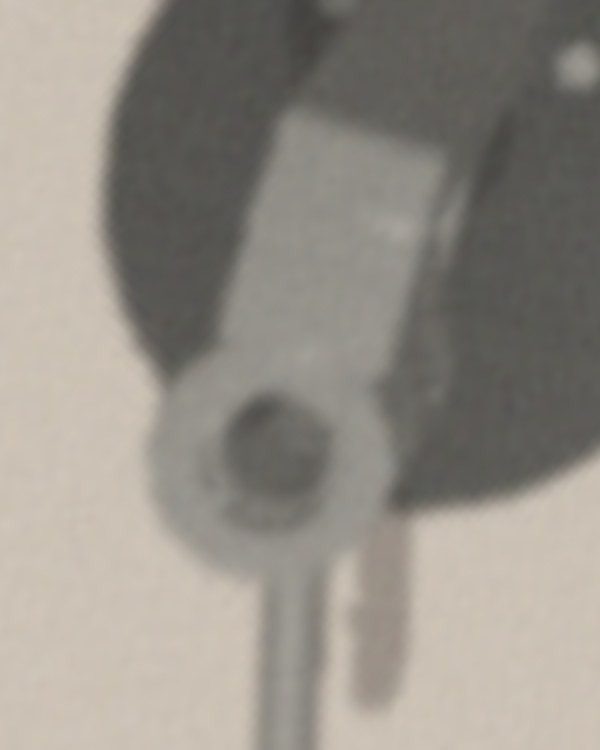

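View pics/top_side0.png

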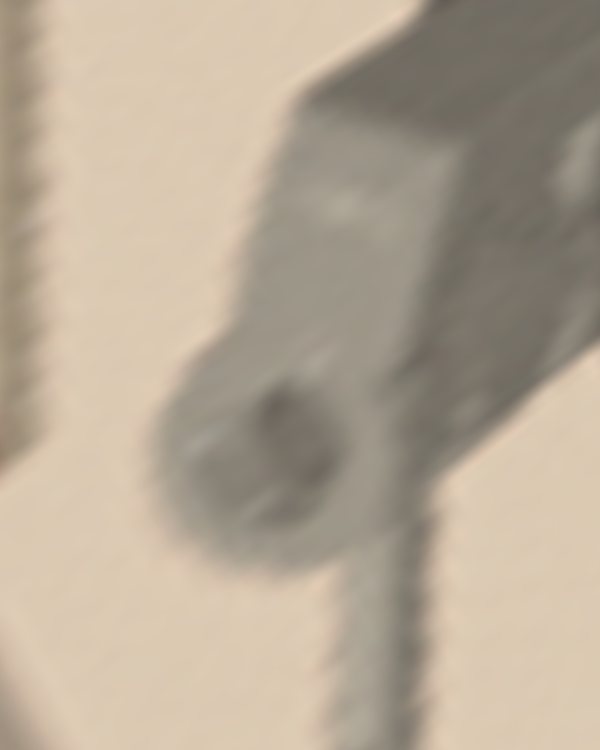

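Estimates: long pin at (469,-167), fork hole at (420.3,205). The scene and side views agree to about 2 mm on both. I'll move above the pin and turn the jaws to open along world y.

drive_tool([
  [0,30,40,0,0,0,-0.3],
  [0,70,92,0,0,0,-0.6],
  [0,110,146,0,0,0,-1.0],
  [0,150,200,0,0,0,-1.4],
  [0,190,254,0,0,0,-1.8],
  [0,230,308,0,0,0,-2.2],
  [0,270,362,0,0,0,-2.5],
  [0,300,401,-10,0,0,-2.6],
])

```text
time: 1.15
tcp_pos: [453.8, -186.3, 232.0]
tool_rot: [[1.0, -0.001, 0.001], [-0.001, -1.0, -0.001], [0.001, 0.001, -1.0]]
wrist_force: [0.2, -1.0, 0.4]
grip_width: 1.002
```

drive_tool([
  [0,8,10,-10,0,0,0],
  [0,8,10,-25,0,0,0],
  [0,8,10,-40,0,0,0],
  [0,8,10,-40,0,0,0],
  [0,8,10,-40,0,0,0],
  [0,8,10,-40,0,0,0],
  [0,8,10,-40,0,0,0],
  [0,8,10,-40,0,0,0],
])

```text
time: 2.15
tcp_pos: [460.8, -178.1, 191.8]
tool_rot: [[1.0, -0.0, 0.0], [-0.0, -1.0, -0.0], [0.0, 0.0, -1.0]]
wrist_force: [-0.2, -0.1, -0.3]
grip_width: 0.996
```

Run:
```python
from h import *
o=observe(); print(o['time'],o['tcp_pos'].round(1),o['tool_rot'].round(3).tolist(),o['wrist_force'].round(1))
im,d,K,T=snap('wrist','wrist1');p=cloud(d,K,T)
m=(d>0)&(p[...,2]>121)&(p[...,2]<131)&(abs(p[...,0]-469)<40)&(abs(p[...,1]+167)<40)
q=p[m];print(m.sum(),q.min(0),q.max(0),q.mean(0),cv2.minEnclosingCircle(q[:,:2].astype(np.float32)))
```

```text
2.15 [ 460.8 -178.1  191.8] [[1.0, -0.0, 0.0], [-0.0, -1.0, -0.0], [0.0, 0.0, -1.0]] [-0.2 -0.1 -0.3]
956 [ 458.93710089 -182.70648473  121.03095094] [ 485.12236009 -155.58000792  128.28389716] [ 472.59407602 -169.56453242  125.82918252] ((471.54052734375, -169.48727416992188), 13.91978645324707)
```

View pics/wrist1.png

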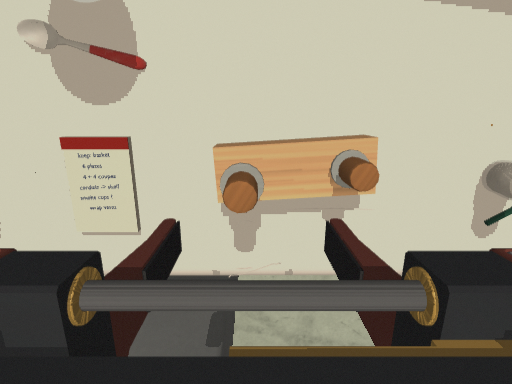

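The wrist view shows the long pin's knob at (242,190) and the short pin's at (357,172). The wrist estimate is (472,-169.5) against (469,-167) from the scene camera, so I'll take the mean, (470.3,-168.2).

drive_tool([
  [0,9.5,10,0,0,0,0],
  [0,9.5,10,-20,0,0,0],
  [0,9.5,10,-40,0,0,0],
  [0,9.5,10,-58,0,0,0],
  [0,9.5,10,-72,0,0,0],
  [0,9.5,10,-82,0,0,0],
  [0,9.5,10,-82,0,0,0],
  [0,9.5,10,-82,0,0,0],
])

```text
time: 3.2
tcp_pos: [470.5, -168.2, 110.2]
tool_rot: [[1.0, -0.001, 0.001], [-0.001, -1.0, -0.0], [0.001, 0.0, -1.0]]
wrist_force: [-0.8, 0.4, 0.5]
grip_width: 1.001
```

Run:
```python
from h import *
im,d,K,T=snap('wrist','wrist2');im,d,K,T=snap('scene','scene2')
cv2.imwrite('pics/sc2.png',cv2.resize(im[60:200,230:390],None,fx=4,fy=4,interpolation=cv2.INTER_CUBIC)[:,:,::-1])
```

```text
(no output)
```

View pics/wrist2.png

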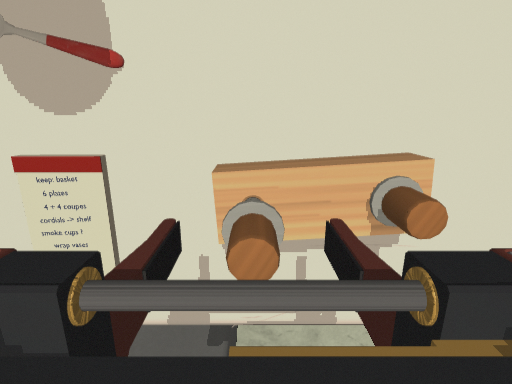

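View pics/sc2.png

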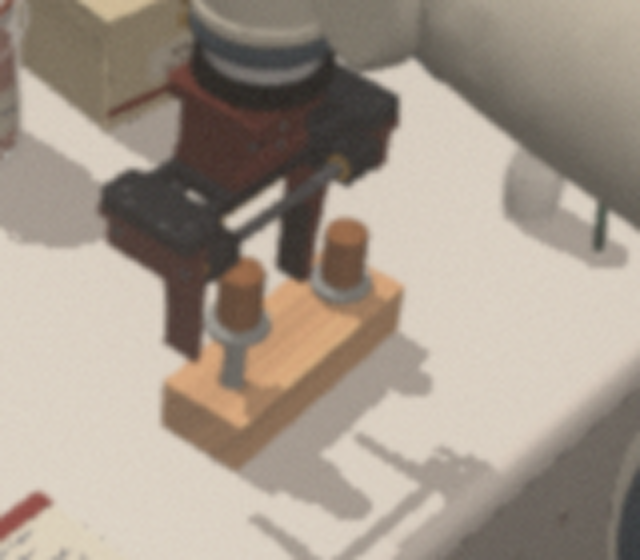

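The knob sits centred between the fingers in the wrist view (knob column 253, finger midpoint 252.5). The scene crop shows the jaws straddling the long pin, so I'll close.

drive_tool([
  [0.3,0,0,-1,0,0,0],
  [0.6,0,0,-1,0,0,0],
  [1,0,0,-1,0,0,0],
  [1,0,0,-1,0,0,0],
  [1,0,0,-1,0,0,0],
  [1,0,0,-1,0,0,0],
  [1,0,0,-1,0,0,0],
  [1,0,0,-1,0,0,0],
])

```text
time: 4.3
tcp_pos: [470.2, -168.1, 108.5]
tool_rot: [[1.0, -0.001, 0.0], [-0.001, -1.0, -0.0], [0.0, 0.0, -1.0]]
wrist_force: [-1.4, 0.8, -0.1]
grip_width: 0.312
```

drive_tool([
  [1,0,0,8,0,0,0],
  [1,0,0,20,0,0,0],
  [1,0,0,35,0,0,0],
  [1,0,0,55,0,0,0],
  [1,0,0,75,0,0,0],
  [1,0,0,95,0,0,0],
  [1,0,0,110,0,0,0],
  [1,0,0,110,0,0,0],
])

```text
time: 5.3
tcp_pos: [470.8, -168.3, 220.2]
tool_rot: [[1.0, -0.0, 0.002], [-0.0, -1.0, -0.001], [0.002, 0.001, -1.0]]
wrist_force: [1.0, 0.1, -1.0]
grip_width: 0.312
```

Run:
```python
from h import *
o=observe(); print(o['time'],o['tcp_pos'].round(1),o['wrist_force'].round(1),o['grip_width'])
im,d,K,T=snap('scene','scene3')
cv2.imwrite('pics/sc3.png',cv2.resize(im[30:190,230:390],None,fx=3.7,fy=3.7,interpolation=cv2.INTER_CUBIC)[:,:,::-1])
```

```text
5.3 [ 470.8 -168.3  220.2] [ 1.   0.1 -1. ] 0.31169087648067706
```

View pics/sc3.png

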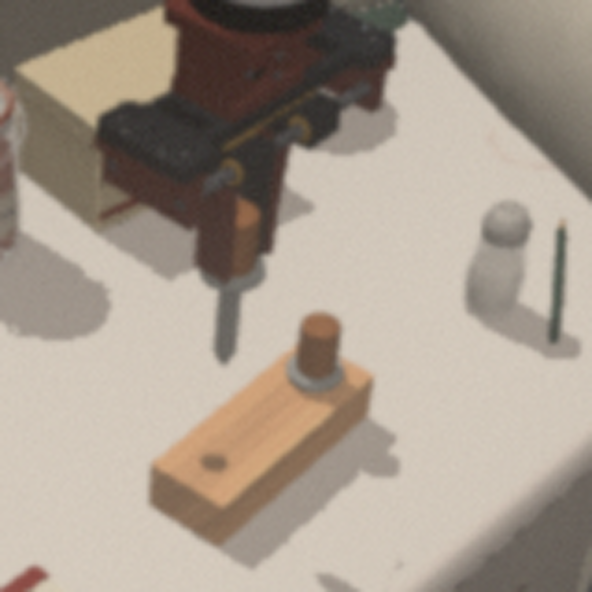

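The long pin is lifted clear and upright (flange at crop (234,272), tip at (224,358)), and the short pin is undisturbed. I'll carry it to the fork.

drive_tool([
  [1,-5,40,0,0,0,0],
  [1,-12,90,0,0,0,0],
  [1,-19,140,0,0,0,0],
  [1,-26,190,0,0,0,0],
  [1,-33,240,0,0,0,0],
  [1,-39,290,0,0,0,0],
  [1,-45,335,0,0,0,0],
  [1,-50,373,0,0,0,0],
])

```text
time: 6.35
tcp_pos: [419.3, 206.6, 217.2]
tool_rot: [[1.0, 0.0, -0.002], [0.0, -1.0, -0.001], [-0.002, 0.001, -1.0]]
wrist_force: [0.5, -0.5, -1.1]
grip_width: 0.317
```

drive_tool([
  [1,0,0,0,0,0,0],
  [1,0,0,-5,0,0,0],
  [1,0,0,-10,0,0,0],
  [1,0,0,-10,0,0,0],
  [1,0,0,-10,0,0,0],
  [1,0,0,-10,0,0,0],
  [1,0,0,-10,0,0,0],
  [1,0,0,-10,0,0,0],
])

```text
time: 7.35
tcp_pos: [420.2, 205.0, 208.6]
tool_rot: [[1.0, -0.0, 0.0], [-0.0, -1.0, 0.0], [0.0, -0.0, -1.0]]
wrist_force: [-0.2, 0.7, -0.9]
grip_width: 0.311
```

Run:
```python
from h import *
o=observe(); print(o['time'],o['tcp_pos'].round(1),o['wrist_force'].round(1),o['grip_width'])
im,d,K,T=snap('scene','scene4'); cv2.imwrite('pics/sc4.png',cv2.resize(im[150:310,120:260],None,fx=3.7,fy=3.7,interpolation=cv2.INTER_CUBIC)[:,:,::-1])
im,d,K,T=snap('side','side4'); cv2.imwrite('pics/si4.png',cv2.resize(im[150:280,160:300],None,fx=4.5,fy=4.5,interpolation=cv2.INTER_CUBIC)[:,:,::-1])
im,d,K,T=snap('wrist','wrist4')
```

```text
7.35 [420.2 205.  208.6] [-0.2  0.7 -0.9] 0.3110947109965609
```

View pics/sc4.png

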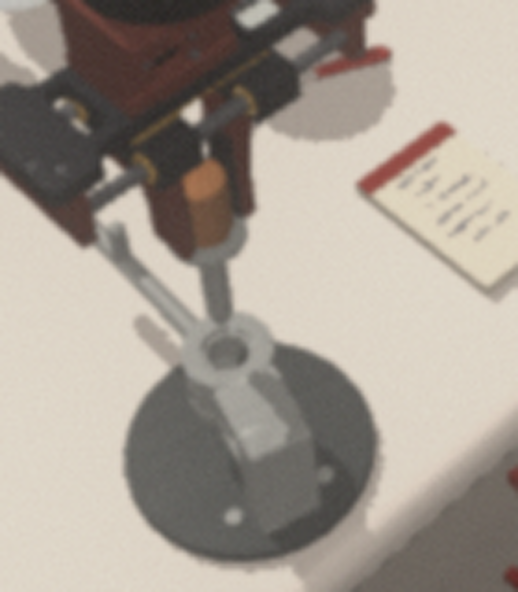

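View pics/si4.png

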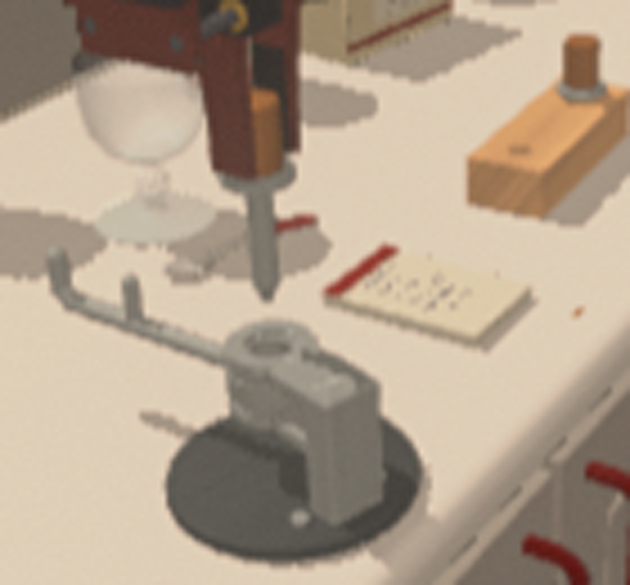

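View pics/wrist4.png

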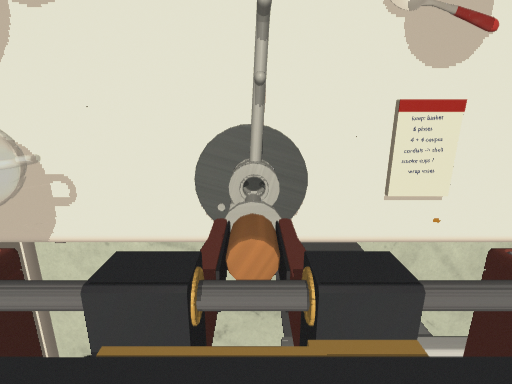

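Run:
```python
from h import *
im,d,K,T=load('scene4'); print('scene tip',ray(K,T,179.1,236.3,112).round(1)); print('hole',ray(K,T,120+228/3.7-.4,150+350/3.7-.4,85).round(1))
A=[(K,T,179.1,236.3)]
im,d,K,T=load('side4'); print('side tip',ray(K,T,219,215.9,112).round(1)); print('hole',ray(K,T,160+271/4.5-.4,150+343/4.5-.4,85).round(1))
im,d,K,T=load('wrist4'); p=cloud(d,K,T)
m=(abs(p[...,2]-85)<3)&(abs(p[...,0]-420)<40)&(abs(p[...,1]-205)<40)
q=p[m];print(m.sum(),q.min(0).round(1),q.max(0).round(1))
print('wrist hole',ray(K,T,255,186,85).round(1))
x=np.arange(225,285); 
c=cv2.resize(im[150:235,205:305],None,fx=6,fy=6,interpolation=cv2.INTER_CUBIC); cv2.imwrite('pics/w4.png',c[:,:,::-1])
```

```text
scene tip [421.5 205.3 112. ]
hole [421.  203.9  85. ]
side tip [420.5 204.5 112. ]
hole [420.3 204.7  85. ]
1208 [401.6 178.2  82. ] [447.5 226.9  87.6]
wrist hole [424.9 201.4  85. ]
```

View pics/w4.png

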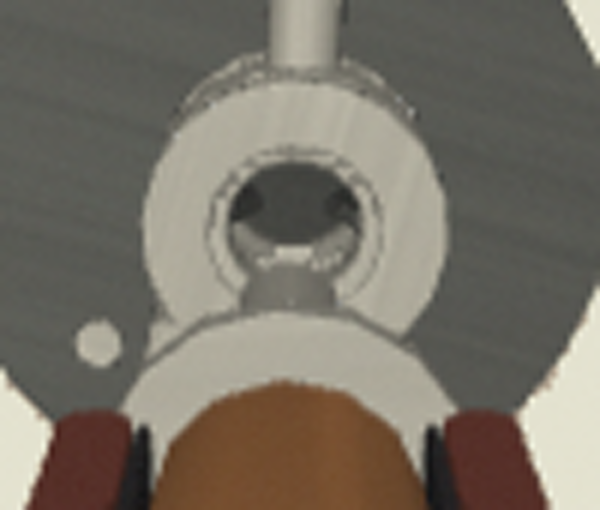

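The tip and hole agree to within about 1.5 mm in the scene and side views, and the wrist view's sideways offset is about 1 mm. The hole's clearance is ±4 mm, so I'll descend into it.

drive_tool([
  [1,0,-0.5,-8,0,0,0],
  [1,0,-0.5,-18,0,0,0],
  [1,0,-0.5,-28,0,0,0],
  [1,0,-0.5,-36,0,0,0],
  [1,0,-0.5,-43,0,0,0],
  [1,0,-0.5,-50,0,0,0],
  [1,0,-0.5,-55,0,0,0],
  [1,0,-0.5,-60,0,0,0],
])

```text
time: 8.5
tcp_pos: [420.5, 204.5, 149.1]
tool_rot: [[1.0, -0.0, 0.001], [-0.0, -1.0, 0.0], [0.001, -0.0, -1.0]]
wrist_force: [-0.2, -0.6, 1.8]
grip_width: 0.315
```

drive_tool([
  [1,0,0,-5,0,0,0],
  [1,0,0,-10,0,0,0],
  [1,0,0,-15,0,0,0],
  [1,0,0,-20,0,0,0],
  [1,0,0,-24,0,0,0],
  [1,0,0,-28,0,0,0],
  [1,0,0,-32,0,0,0],
  [1,0,0,-34,0,0,0],
])

```text
time: 9.5
tcp_pos: [420.2, 204.4, 114.1]
tool_rot: [[1.0, -0.001, -0.0], [-0.001, -1.0, -0.0], [-0.0, 0.0, -1.0]]
wrist_force: [-0.8, -0.4, 2.7]
grip_width: 0.313
```

drive_tool([
  [1,0,0,-0.5,0,0,0],
  [1,0,0,-1,0,0,0],
  [1,0,0,-1.5,0,0,0],
  [1,0,0,-2,0,0,0],
  [1,0,0,-2.5,0,0,0],
  [1,0,0,-3,0,0,0],
  [1,0,0,-3.5,0,0,0],
  [1,0,0,-3.5,0,0,0],
])

```text
time: 10.5
tcp_pos: [420.3, 204.5, 111.4]
tool_rot: [[1.0, -0.001, 0.0], [-0.001, -1.0, 0.0], [0.0, -0.0, -1.0]]
wrist_force: [-2.2, -1.2, 5.3]
grip_width: 0.313
```

drive_tool([
  [1,0,0,-0.5,0,0,0],
  [1,0,0,-1,0,0,0],
  [1,0,0,-1.5,0,0,0],
  [1,0,0,-1.5,0,0,0],
  [1,0,0,-1.5,0,0,0],
  [1,0,0,-1.5,0,0,0],
  [1,0,0,-1.5,0,0,0],
  [1,0,0,-1.5,0,0,0],
])

```text
time: 11.5
tcp_pos: [420.3, 204.5, 111.4]
tool_rot: [[1.0, -0.0, 0.001], [-0.0, -1.0, 0.0], [0.001, -0.0, -1.0]]
wrist_force: [-4.8, -2.7, 10.8]
grip_width: 0.315
```

Run:
```python
from h import *
o=observe(); print(o['time'],o['tcp_pos'].round(2),o['wrist_force'].round(1),o['grip_width'])
im,d,K,T=snap('side','side5'); cv2.imwrite('pics/si5.png',cv2.resize(im[180:260,180:270],None,fx=6.5,fy=6.5,interpolation=cv2.INTER_CUBIC)[:,:,::-1])
im,d,K,T=snap('scene','scene5'); cv2.imwrite('pics/sc5.png',cv2.resize(im[200:290,140:230],None,fx=6,fy=6,interpolation=cv2.INTER_CUBIC)[:,:,::-1])
```

```text
11.5 [420.33 204.5  111.43] [-4.8 -2.7 10.8] 0.31459447866990825
```

View pics/si5.png

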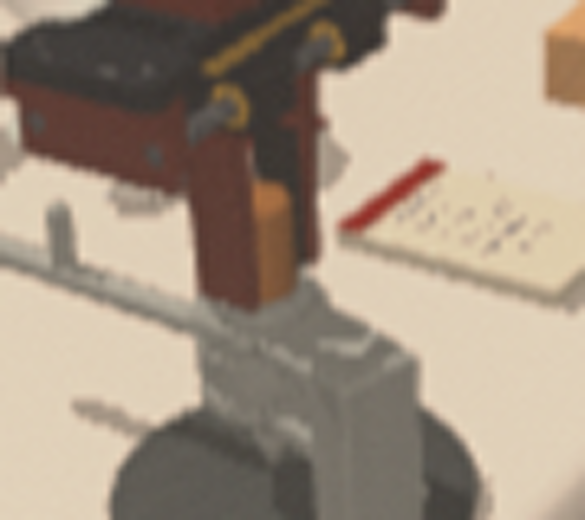

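View pics/sc5.png

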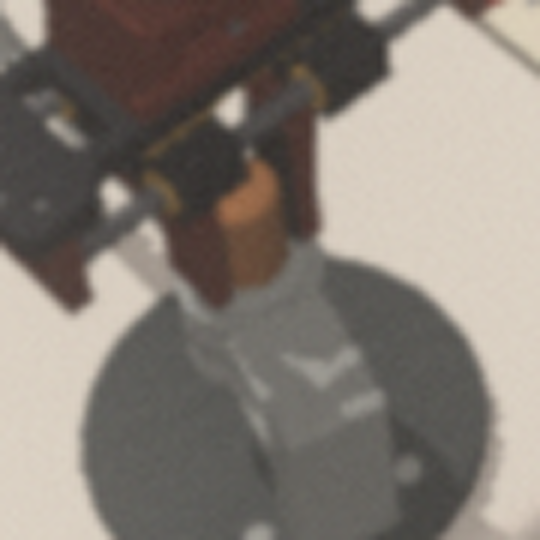

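Descent stopped at TCP z = 111.4, against a predicted 111.5 for home, while the force rose to 10.8 N. The crops show the flange flush on the lug. I'll give one small extra press, relax, then release.

drive_tool([
  [1,0,0,-0.5,0,0,0],
  [1,0,0,-1,0,0,0],
  [1,0,0,-1,0,0,0],
  [1,0,0,0.5,0,0,0],
  [1,0,0,2,0,0,0],
  [1,0,0,3,0,0,0],
  [1,0,0,3,0,0,0],
  [1,0,0,3,0,0,0],
])

```text
time: 12.6
tcp_pos: [420.0, 204.4, 111.6]
tool_rot: [[1.0, -0.001, -0.001], [-0.001, -1.0, -0.001], [-0.001, 0.001, -1.0]]
wrist_force: [1.4, -0.1, -4.0]
grip_width: 0.315
```

drive_tool([
  [0.6,0,0,0,0,0,0],
  [0.4,0,0,0,0,0,0],
  [0.2,0,0,0,0,0,0],
  [0,0,0,0,0,0,0],
  [0,0,0,0,0,0,0],
  [0,0,0,0,0,0,0],
  [0,0,0,0,0,0,0],
  [0,0,0,0,0,0,0],
])

```text
time: 13.6
tcp_pos: [420.2, 204.5, 112.4]
tool_rot: [[1.0, -0.0, -0.0], [-0.0, -1.0, 0.0], [-0.0, -0.0, -1.0]]
wrist_force: [-0.7, -0.3, 0.1]
grip_width: 1.004
```

drive_tool([
  [0,0,0,10,0,0,0],
  [0,0,0,25,0,0,0],
  [0,0,0,45,0,0,0],
  [0,0,0,70,0,0,0],
  [0,0,0,100,0,0,0],
  [0,0,-40,125,0,0,0],
  [0,0,-80,140,0,0,0],
  [0,0,-120,140,0,0,0],
])

```text
time: 14.6
tcp_pos: [420.7, 83.5, 256.0]
tool_rot: [[1.0, 0.0, 0.005], [0.0, -1.0, 0.001], [0.005, -0.001, -1.0]]
wrist_force: [0.6, 0.4, -0.2]
grip_width: 1.004
```

Run:
```python
from h import *
o=observe(); print(o['time'],o['tcp_pos'].round(2),o['wrist_force'].round(1),o['grip_width'])
out=[]
for n in('side','scene'):
    im,d,K,T=snap(n,n+'6'); p=cloud(d,K,T)
    r=(abs(p[...,0]-420)<30)&(abs(p[...,1]-205)<30)&(d>0)
    t=r&(p[...,2]>124)&(p[...,2]<140); print(n,'knobtop',t.sum(),p[t].mean(0).round(1),np.percentile(p[t][:,2],[10,50,90]).round(1))
    ring=r&(p[...,2]>86.5)&(p[...,2]<97)&(np.hypot(p[...,0]-420.5,p[...,1]-204.7)>15); q=p[ring]; print('flange',len(q),np.median(q,0).round(1))
    if len(q)>10:
        A=np.c_[q[:,:2]-[420,205],np.ones(len(q))]; print(np.linalg.lstsq(A,q[:,2],rcond=None)[0].round(3))
im=load('side6')[0]; cv2.imwrite('pics/si6.png',cv2.resize(im[180:260,180:270],None,fx=6.5,fy=6.5,interpolation=cv2.INTER_CUBIC)[:,:,::-1])
im=load('scene6')[0]; cv2.imwrite('pics/sc6.png',cv2.resize(im[200:290,140:230],None,fx=6,fy=6,interpolation=cv2.INTER_CUBIC)[:,:,::-1])
```

```text
14.6 [420.66  83.48 255.97] [ 0.6  0.4 -0.2] 1.003991640403112
side knobtop 66 [417.9 206.6 128.5] [126.2 128.9 130.2]
flange 59 [408.9 212.6  90. ]
[ 3.2000e-02 -3.8000e-02  9.0064e+01]
scene knobtop 145 [419.3 205.7 128.5] [126.3 128.8 130.2]
flange 135 [407.6 212.8  89.3]
[ 3.500e-02 -1.200e-02  8.948e+01]
```

View pics/si6.png

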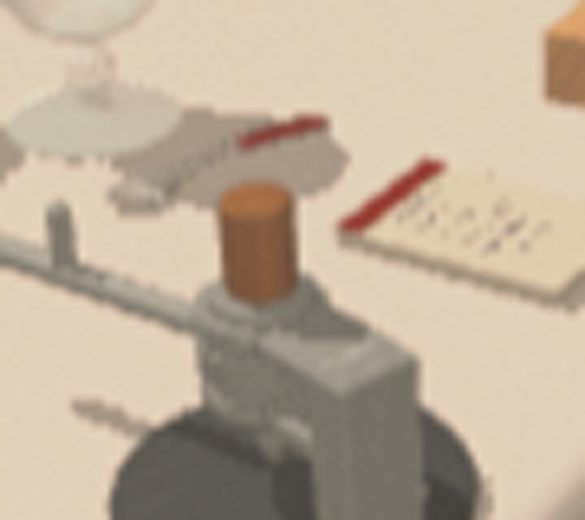

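View pics/sc6.png

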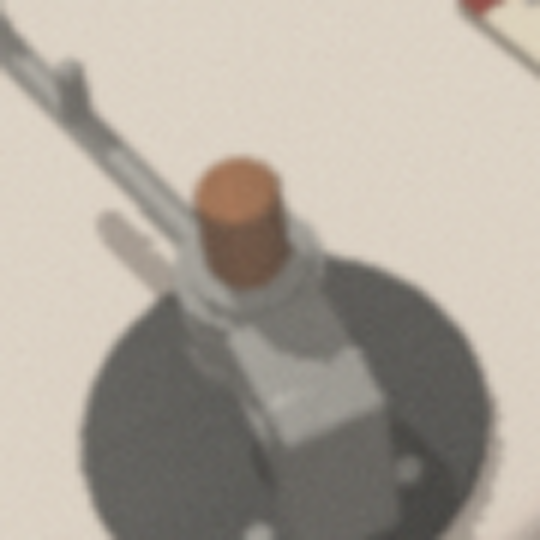

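View pics/scene6.png

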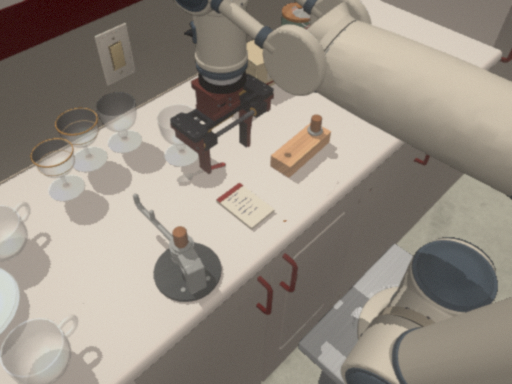

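The knob top measures 128.5–128.9 (129 expected at home) and the flange top 89.3–90 (90 expected). The relax step pulled up about 4 N, so I'll tap the knob down with closed fingertips to be sure it's fully home.

drive_tool([
  [0.3,0,0,0,0,0,0],
  [0.6,0,30,0,0,0,0],
  [1,0,70,0,0,0,0],
  [1,0,105,0,0,0,0],
  [1,0,121,-30,0,0,0],
  [1,0,121,-60,0,0,0],
  [1,0,121,-90,0,0,0],
  [1,0,121,-95,0,0,0],
])

```text
time: 15.7
tcp_pos: [418.8, 206.3, 155.4]
tool_rot: [[1.0, 0.001, -0.004], [0.001, -1.0, -0.001], [-0.004, 0.001, -1.0]]
wrist_force: [0.0, 0.1, 0.8]
grip_width: 0.129
```

drive_tool([
  [1,0,0,-4,0,0,0],
  [1,0,0,-8,0,0,0],
  [1,0,0,-10,0,0,0],
  [1,0,0,-11,0,0,0],
  [1,0,0,-12,0,0,0],
  [1,0,0,-12,0,0,0],
  [1,0,0,-12,0,0,0],
  [1,0,0,-12,0,0,0],
])

```text
time: 16.7
tcp_pos: [420.4, 205.5, 146.3]
tool_rot: [[1.0, -0.001, 0.001], [-0.001, -1.0, 0.0], [0.001, -0.0, -1.0]]
wrist_force: [-0.9, 0.2, 5.7]
grip_width: 0.002
```

drive_tool([
  [1,0,0,-1,0,0,0],
  [1,0,0,-2,0,0,0],
  [1,0,0,-3,0,0,0],
  [1,0,0,-3.5,0,0,0],
  [1,0,0,-3.5,0,0,0],
  [1,0,0,-3.5,0,0,0],
  [1,0,0,-3.5,0,0,0],
  [1,0,0,-3.5,0,0,0],
])

```text
time: 17.7
tcp_pos: [420.6, 205.6, 146.2]
tool_rot: [[1.0, -0.001, 0.004], [-0.001, -1.0, 0.001], [0.004, -0.001, -1.0]]
wrist_force: [-6.5, -4.1, 19.6]
grip_width: 0.003
```

The force went to 19.6 N while z moved only 0.1 mm, so the pin is hard against the lug. I'll back off.

drive_tool([
  [1,0,0,4,0,0,0],
  [1,0,0,15,0,0,0],
  [1,0,0,35,0,0,0],
  [1,0,0,60,0,0,0],
  [1,0,0,90,0,0,0],
  [1,0,-40,100,0,0,0],
  [1,0,-80,110,0,0,0],
  [1,0,-120,110,0,0,0],
])

```text
time: 18.7
tcp_pos: [420.5, 84.5, 254.2]
tool_rot: [[1.0, 0.0, 0.003], [0.0, -1.0, 0.0], [0.003, -0.0, -1.0]]
wrist_force: [1.3, -0.7, -0.4]
grip_width: 0.007
```

drive_tool([
  [1,0,0,0,0,0,0],
  [1,0,0,0,0,0,0],
  [1,0,0,0,0,0,0],
  [1,0,0,0,0,0,0],
  [1,0,0,0,0,0,0],
  [1,0,0,0,0,0,0],
  [1,0,0,0,0,0,0],
  [1,0,0,0,0,0,0],
])

```text
time: 19.7
tcp_pos: [420.2, 85.5, 252.0]
tool_rot: [[1.0, -0.001, -0.0], [-0.001, -1.0, -0.0], [-0.0, 0.0, -1.0]]
wrist_force: [-0.1, 0.2, 0.2]
grip_width: 0.01
```

Run:
```python
from h import *
o=observe(); print(o['time'],o['tcp_pos'].round(2),o['wrist_force'].round(1))
for n in('side','scene'):
    im,d,K,T=snap(n,n+'7'); p=cloud(d,K,T)
    r=(abs(p[...,0]-420)<30)&(abs(p[...,1]-205)<30)&(d>0)
    t=r&(p[...,2]>124)&(p[...,2]<140); print(n,'knobtop',t.sum(),p[t].mean(0).round(1),np.median(p[t][:,2]).round(1))
    ring=r&(p[...,2]>86.5)&(p[...,2]<97)&(np.hypot(p[...,0]-420.5,p[...,1]-204.7)>15); print('flange',np.median(p[ring],0).round(1))
    s=(abs(p[...,0]-477)<30)&(abs(p[...,1]+276)<30)&(p[...,2]>82)&(p[...,2]<90); print('short top',p[s].mean(0).round(1))
a=cv2.resize(load('side7')[0][150:270,160:310],None,fx=4,fy=4,interpolation=cv2.INTER_CUBIC); cv2.imwrite('pics/si7.png',a[:,:,::-1])
```

```text
19.7 [420.2   85.46 251.95] [-0.1  0.2  0.2]
side knobtop 67 [417.9 206.8 128.5] 129.0
flange [410.2 215.1  89.8]
short top [ 475.7 -273.1   85.9]
scene knobtop 145 [419.2 205.3 128.5] 128.6
flange [408.7 211.6  89. ]
short top [ 476.2 -275.3   86. ]
```

View pics/si7.png

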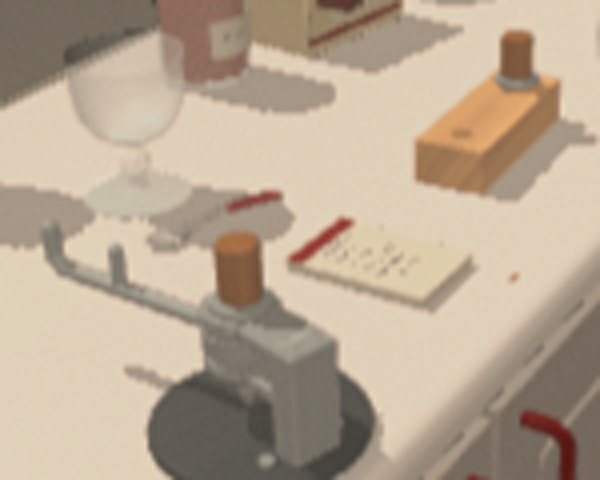

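The picture shows the long pin upright with its flange flat on the fork (crop (238,300)). The short pin still stands in the block at (517,60), and the arm is clear.

```bash
python3 -c "
from rig import sign_off; print(sign_off())"
```

```text
the job is handed in; nothing more can be done
None
```

The long pin is in the fork with its flange home on the upper lug, and the job is handed in at about 20 s of the 45 s allowed. I pulled the pin from the block, lowered it through the fork and eye, let go, then pressed once on the knob with closed fingertips to make sure it was seated.

- **Seating:** the last press reached 19.6 N with no more than about 0.1 mm of further travel. The knob top measured about 129 mm (129 expected at home) and the flange top 89–90 mm (90 expected).
- **Rest of the scene:** the short pin still stands in the block, its top at 86 mm as before. The arm is clear and touching nothing, with a wrist force of about 0 N.
- **Disagreements:**
  - The wrist camera read positions about 3–5 mm off the scene and side cameras, so I relied on the fixed cameras for the fork and a mean of the two for the grasp.
  - My relax step before letting go pulled up on the pin with about 4 N, which is why I pressed the knob afterwards.
  - After release, a plane fitted to the flange's depth points tilted about 2 degrees. I took that as depth noise and did not repeat the fit after the final press.

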